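Dispense a brass coupling at the plumbing counter

ROBOT

A 6-joint arm with a two-finger parallel gripper is mounted at the origin on the work surface. World frame = base frame: x ahead of the robot, y to its left, z up, the work surface at z = 0. Lengths are in m, angles in rad, forces in N, time in s.
With the tool pointing down it reaches from about 0.25 to 0.725 m from the base axis. Payload 4 kg.
Tool frame: the origin (TCP) lies on the centre line of the jaws, within the pads' length; the fingertips stand 11 mm ahead of it and the grasp point (between the pads) lies 8 mm behind it (bot.nose_length is the distance from the TCP to the fingertips, in m); z points along the fingers, y is the direction in which the jaws open and shut (so a half turn about z gives the same grasp; the last joint's range is limited). The gripper opens to 85 mm and grips with 20 to 120 N. Pads are 22 mm wide; open, the fingers measure 114 mm over their backs; the gripper's body (76 mm by 85 mm) begins 54 mm behind the grasp point. The pads swing forward as they close: fully open they stand 13 mm farther back than shut.
Start: joints at [1.21, 0.241, 0.005, 1.335, 0, 1.571], TCP at [0.177, 0.468, 0.242] pointing down, gripper open.
Joint ranges: [-2.72, 2.72], [-1.05, 1.87], [-1.09, 1.28], [-1.99, 2.15], [-1.42, 1.44], [-3.14, 3.14]. Speed limits (rad/s): [2.79, 2.79, 3.14, 3.14, 3.14, 3.14].

INTERFACE

Orientations are given as a unit quaternion [x, y, z, w].
In Python, from workcell import bot gives the robot as it stands.
- The arm moves only by the tool play_rows, never from a script. Its argument "plan" is one flat list of numbers, 6 for each row, row after row: the shift along the tool's x, y, z in mm, then the turn, a rotation vector about the tool's x, y, z in rad. A call has 1 to 20 rows; each row shifts and turns the commanded pose from where the row before left it, along the tool's axes as they then stand; what a row does not reach is not made up. A row lasts 1/8 s, in which the tool goes at most 62.5 mm and 10.7 degrees, less where a joint would pass 70% of its speed; a pose out of reach is approached as far as the arm can. A call with a gripper value outside its range is refused whole. "hand" is the opening in per cent of the stroke, from 0 (shut) to 100 (fully open), set as the call begins (left out, the last holds). The fingers move at their own pace and stop on an object; the grip force is fixed at half the most. Time passes only in rows, so rows that do not move let the fingers close. It gives the time, the measured TCP pose, the force and the opening at its end, in the units of the state.
- bot.get_obs(): the state, without advancing time (a new reading comes with each control period).
- bot.camera(name): name is "scene" or "top"; returns a dict with "frame" (400x640x3 uint8, blue, green, red), "range_z" (400x640 float32, m along the optical axis (not along the pixel's ray), 0 where there is no reading), "K" (3x3 intrinsics, pixels), "cam_to_world" (4x4, takes a point from camera to world coordinates). Camera axes: x right, y down, z forward; pixel columns grow to the right and rows downward; lengths in m; the calibration is good to about 2 mm. A picture is of the moment at which its call begins.
- bot.job_done(): hands the job in, once; it reports no verdict.
Trained networks look in the newest picture that a camera, given by its name, has taken for a name from the list of things; names that differ only in an ending like _2 or _b are one class to them, and where a whole thing is asked for, a point or a joint stands for the part that bears it (a point fixed in the world has none). Each returns a list of dicts, best first, with "p" (0 to 1); they miss things now and then, are a little off and sometimes report something else, mostly with a low value. They report only what shows in the picture. A call takes as long as a camera call. They do not tell look-alikes from the thing itself.
- bot.outline_of(query, camera): "mask" (400x640 bool, what is visible of it) and "point" ([row, column] in pixels, amid what is visible of it).
The state is a dict: "clock": time; "joint_pos": joint angles; "joint_vel": joint speeds; "tau": joint torques, N m; "eef_pos": TCP position; "tool_rot": TCP orientation; "ft_force": force on the tool from outside, world axes, zero at the start; "ft_torque": the same for the moment, N m; "grip_width": finger opening in m.
Only numpy, scipy, OpenCV 4.12 (cv2) and the standard library are available. Lean on these libraries where they do the work, as an engineer would, in place of code of your own. Each camera call takes 0.05 s, during which the arm holds its last target.

TASK

Serve the brass coupling from the two-lane dispenser: press down the red paddle of the lane it lies in, so that the lever lifts the gate and the coupling rolls into the tray, then let the paddle up so that the gate falls fully shut. Leave the grey coupling waiting behind its gate, do not touch either coupling yourself, and do not disturb the other things on the counter.

Things in the scene. Friction and masses are not known exactly. Their poses are not given: they have to be found in the camera images.
- dispenser: blue two-lane dispenser, fixed. Origin on the counter under the gates; x points down the lanes to the tray, y to the left looking down the lanes, z up. Lanes centred at y = +31 mm (left) and -31 mm (right), x = -145 to +50 mm; floor falls 12 degrees to +x, 50 mm above the counter at the gates; walls 28 mm. Back wall 110 mm high; pivot stands at x = 3, y = +-105 mm, 111 mm high
- tray_centre (a point): centre of the floor of the tray at the lower end of both lanes, about 18 mm above the counter; the tray is 109 mm by 138 mm inside (x = 58 to 167 mm, y = -69 to +69 mm of the dispenser), walls up to 58 mm
- lever_left (a joint): rocking lever of the left lane, rad: 0 = gate shut (at rest), grows as its paddle is pressed down, 0.5 = paddle at its lower stop. Pivot at y = +105 mm of the dispenser, 100 mm high, axis along its x. The yellow gate blade clears a coupling from about 0.35 rad. A spring shuts it when the paddle is let go; the paddle takes about 2 N to move, 4 N near the stop
- press_left (a point): centre of the top face of the red paddle of the left lever: a plate 46 x 46 mm, 8 mm thick, at y = +178 mm of the dispenser, x = 3 mm, 110 mm above the counter at rest; nothing is beneath it; it sinks about 35 mm to the stop
- gate_left (a point): middle of the lower edge of the yellow gate blade of the left lane (blade 18 mm wide, 6 mm thick), 60 mm above the counter when shut
- lever_right (a joint): rocking lever of the right lane, rad: 0 = gate shut (at rest), grows as its paddle is pressed down, 0.5 = paddle at its lower stop. Pivot at y = -105 mm of the dispenser, 100 mm high, axis along its x. The yellow gate blade clears a coupling from about 0.35 rad. A spring shuts it when the paddle is let go; the paddle takes about 2 N to move, 4 N near the stop
- press_right (a point): centre of the top face of the red paddle of the right lever: a plate 46 x 46 mm, 8 mm thick, at y = -178 mm of the dispenser, x = 3 mm, 110 mm above the counter at rest; nothing is beneath it; it sinks about 35 mm to the stop
- gate_right (a point): middle of the lower edge of the yellow gate blade of the right lane (blade 18 mm wide, 6 mm thick), 60 mm above the counter when shut
- brass_coupling_centre (a point): centre of the brass pipe coupling: a short tube, brass-coloured with a copper band, 32 mm diameter, 50 mm long, lying across its lane against the gate at the start, centre 70 mm above the counter. It may be in either lane; the other coupling is in the other. Let out, it rolls into the tray by itself in under 2 s
- grey_coupling_centre (a point): centre of the grey pipe coupling: a short tube, grey plastic with a dark band, 32 mm diameter, 50 mm long, lying across its lane against the gate at the start, centre 70 mm above the counter. It may be in either lane; the other coupling is in the other. Let out, it rolls into the tray by itself in under 2 s
- sealant: white sealant cartridge with a blue band, standing upright, 48 mm diameter, 220 mm tall with its nozzle; origin at the centre of its underside. Bystander
- paste_jar: small jar with a yellow cap, 60 mm diameter, 60 mm tall; origin at the centre of its underside. Bystander
- tape_roll: white roll of thread tape lying flat, 58 mm diameter, 16 mm high; origin at the centre of its underside. Bystander
- elbow: copper pipe elbow lying on the counter, 32 mm high, legs 40 mm long along its own +x and +y; origin on the counter under its corner. Bystander
- wrench: spanner lying on the counter, along its own x. Bystander
- tub: white tub with a green lid, 110 mm diameter, 100 mm tall; origin at the centre of its underside. Bystander
- pipe_reducer: orange pipe reducer standing upright, 64 mm diameter, 70 mm tall; origin at the centre of its underside. Bystander
- brass_coupling: the brass coupling itself (origin at its centre, its y along its length)
- grey_coupling: the grey coupling itself (origin at its centre, its y along its length)
There are look-alikes about, which are no part of the job. Of the things like the brass_coupling, leave any that is green or pink; of the rest the larger one is meant.

How it is judged:
On the way, in this order (a step that is already met when the one before it is completed fails the run):
1. the paddle of the brass coupling's lane is pressed down by the robot, the gate rising (((value of joint lever_left above 0.2 rad and (horizontal distance between the grasp point and press_left below 0.08 m and contact force between any of the fingers, the arm and anything else above 0.3 N) and y of brass_coupling_centre in the frame of dispenser above 0 m) or (value of joint lever_right above 0.2 rad and (horizontal distance between the grasp point and press_right below 0.08 m and contact force between any of the fingers, the arm and anything else above 0.3 N) and y of brass_coupling_centre in the frame of dispenser below 0 m))).
2. the brass coupling has rolled into the tray (x of brass_coupling_centre in the frame of dispenser between 0.06 and 0.167 m and y of brass_coupling_centre in the frame of dispenser between -0.07 and 0.07 m and z of brass_coupling_centre in the frame of dispenser below 0.045 m), for 0.2 s.
At the end, for the whole second after the job is handed in: The brass coupling lies at rest in the tray (centre inside its walls and less than 45 mm above the counter), both levers are back within 0.04 rad of shut, and the grey coupling is within 12 mm of where it started (all of step 2 and linear speed of brass_coupling below 0.03 m/s and value of joint each of lever_left, lever_right below 0.04 rad and distance of grey_coupling_centre from where it was at the start of the episode below 0.012 m); the robot touches nothing.
It fails at once if the grey coupling is let out or moved (12 mm) (distance of grey_coupling_centre from where it was at the start of the episode above 0.012 m).
It fails at once if a coupling is touched by the robot (0.5 N) (contact force between any of the fingers, the arm and brass_coupling above 0.5 N or contact force between any of the fingers, the arm and grey_coupling above 0.5 N).
It fails at once if the brass coupling is lifted (above 100 mm) (height (world z) of brass_coupling_centre above 0.1 m).
It fails at once if a bystander is moved by more than 20 mm (distance of any of sealant, paste_jar, tape_roll, elbow, wrench, tub, pipe_reducer from where it was at the start of the episode above 0.02 m).
It also fails if it takes over 35 s, if anything falls off the work surface, if the arm or the gripper's body presses on something with over 40 N, if the wrist force passes 120 N, or if a joint passes its speed limit or range.

## Working session

There is one attempt and no reset: what is moved stays moved. The work goes in short steps, Python scripts to look and compute and a tool call to move; the robot and the scene stay as the last step left them, time stands still between calls to the robot, and variables do not carry over. Pictures are saved under pics/ and viewed, and the job is handed in when it is done.

Besides the shell and the picture viewer there is one more tool, called after "Call:" as name(argument=value, ...) on one line, values as JSON. play_rows: Moves the arm, as the interface text tells. Its arguments: {"type":"object","properties":{"plan":{"type":"array","items":{"type":"number"}},"hand":{"type":"number"}},"required":["plan"]}

```bash
mkdir -p pics; cat > h.py <<'E'
import numpy as np,cv2
from workcell import bot
def P(c,r,col,z=None):
    z=c["range_z"][int(r),int(col)] if z is None else z
    p=np.linalg.inv(c["K"])@np.array([col,r,1.])*z
    return (c["cam_to_world"]@np.append(p,1))[:3]
def cloud(c,m):
    rr,cc=np.nonzero(m&(c["range_z"]>0)); z=c["range_z"][rr,cc]
    p=np.linalg.inv(c["K"])@(np.stack([cc,rr,np.ones(len(rr))])*z)
    return (c["cam_to_world"][:3,:3]@p).T+c["cam_to_world"][:3,3]
E
python3 - <<'E'
from h import *
for n in("scene","top"):
    c=bot.camera(n); cv2.imwrite(f"pics/{n}0.png",c["frame"]); print(n,c["cam_to_world"].round(3).tolist())
    for q in["brass_coupling","grey_coupling","press_left","press_right","dispenser","sealant","tub","paste_jar","pipe_reducer"]:
        for d in bot.outline_of(q,n):
            p=cloud(c,d["mask"]); print(q,round(d["p"],2),np.round(d["point"]),np.median(p,0).round(3) if len(p) else None,len(p))
o=bot.get_obs();print(o)
E
```

```text
scene [[-0.638, 0.443, -0.63, 1.674], [0.77, 0.372, -0.518, 0.918], [0.005, -0.816, -0.578, 1.155], [0.0, 0.0, 0.0, 1.0]]
brass_coupling 0.57 [274. 374.] [0.623 0.237 0.02 ] 88
brass_coupling 0.54 [261. 386.] [0.546 0.246 0.024] 139
brass_coupling 0.42 [226. 270.] [ 0.658 -0.207  0.024] 124
grey_coupling 0.61 [222. 323.] [ 0.57  -0.031  0.081] 55
press_left 0.86 [242. 344.] [0.62  0.129 0.106] 282
press_right 0.58 [221. 319.] [ 0.57  -0.031  0.081] 61
press_right 0.47 [198. 300.] [ 0.552 -0.172  0.107] 153
dispenser 0.69 [232. 320.] [0.601 0.001 0.055] 4479
dispenser 0.5 [202. 298.] [ 0.561 -0.142  0.104] 213
sealant 0.93 [242. 461.] [0.398 0.42  0.102] 752
tub 0.56 [285. 426.] [0.612 0.428 0.094] 1448
tub 0.21 [221. 318.] [ 0.57  -0.031  0.08 ] 61
paste_jar 0.67 [242. 461.] [0.398 0.419 0.1  ] 781
pipe_reducer 0.84 [203. 238.] [ 0.634 -0.395  0.036] 297
top [[0.011, -0.991, 0.132, 0.377], [-1.0, -0.01, 0.006, -0.003], [-0.005, -0.132, -0.991, 1.501], [0.0, 0.0, 0.0, 1.0]]
brass_coupling 0.52 [279. 342.] [ 0.351 -0.041  0.029] 197
brass_coupling 0.48 [183. 246.] [0.618 0.23  0.023] 8
[... 722 characters left out ...]
.] [0.581 0.407 0.099] 1457
{'clock': 1.0, 'joint_pos': array([1.20998917e+00, 2.40603931e-01, 4.98794133e-03, 1.33517636e+00,
       1.93044012e-06, 1.57080189e+00]), 'joint_vel': array([ 0.00026169, -0.00267783,  0.00028232,  0.00193968, -0.00083471,
        0.0004137 ]), 'tau': array([ 3.28856004e-04, -3.72217298e+01,  2.52695775e+01,  1.15652125e-03,
        1.12015337e-04, -3.98296180e-06]), 'eef_pos': array([0.17651532, 0.46780916, 0.24229989]), 'tool_rot': array([ 1.79429350e-01,  9.83770862e-01,  2.12780859e-06, -5.93064722e-07]), 'ft_force': array([-0.07226092,  0.04907203,  0.73785656]), 'ft_torque': array([-0.00598177, -0.02130614,  0.00293139]), 'grip_width': 0.08530212086458207}
```

```bash
python3 - <<'E'
import cv2
t=cv2.imread("pics/top0.png");s=cv2.imread("pics/scene0.png")
cv2.imwrite("pics/topc.png",cv2.resize(t[130:310,150:420],(800,533),interpolation=2))
cv2.imwrite("pics/scenec.png",cv2.resize(s[160:320,200:440],(800,533),interpolation=2))
E
```

```text
(no output)
```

View pics/topc.png

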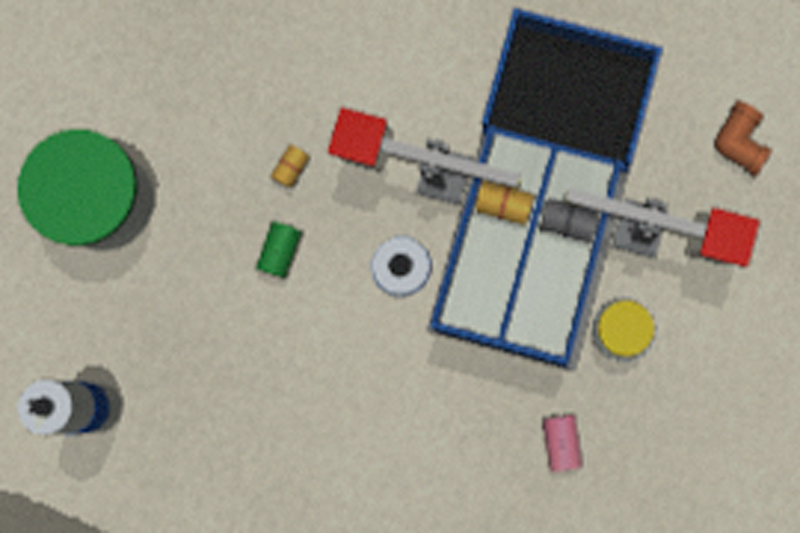

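View pics/scenec.png

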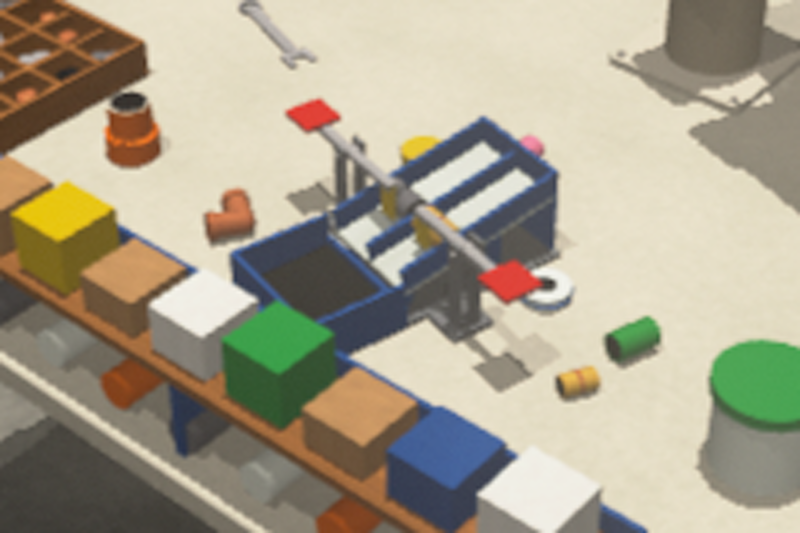

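View pics/top0.png

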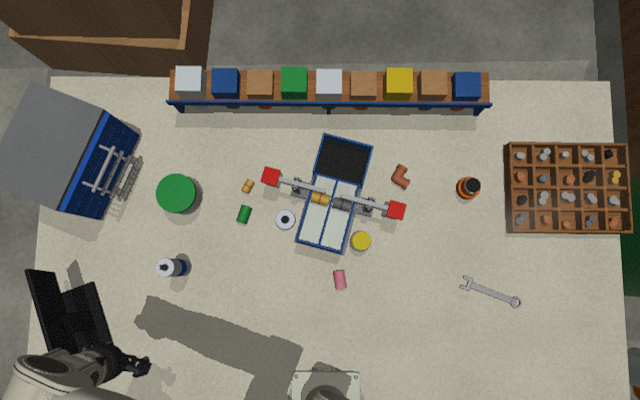

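Candidates (top view): brass with copper band in the lane (197,320); small brass on the counter (183,246); green (212,248); pink (279,342). The large brass one in the lane beside the left paddle (181,271) is the one meant. I'll check it close up and measure the paddles.

```bash
python3 - <<'E'
from h import *
res={}
for n in("scene","top"):
    c=bot.camera(n);f=c["frame"]
    hsv=cv2.cvtColor(f,cv2.COLOR_BGR2HSV)
    m=(((hsv[...,0]<4)|(hsv[...,0]>174))&(hsv[...,1]>190)&(hsv[...,2]>110))
    k,l,st,ce=cv2.connectedComponentsWithStats(m.astype(np.uint8))
    for i in range(1,k):
        if st[i,4]<40: continue
        p=cloud(c,l==i); print(n,ce[i].round(1),st[i,4],p.mean(0).round(4),((p.max(0)+p.min(0))/2).round(4),np.ptp(p,0).round(3))
        # center pixel at z=.110 plane
        d=c["cam_to_world"][:3,:3]@np.linalg.inv(c["K"])@np.append(ce[i],1);o=c["cam_to_world"][:3,3];print("   ray@.11",(o+d*(.11-o[2])/d[2]).round(4))
    a=f[150:240,260:410] if n=="top" else f[190:260,280:370]
    cv2.imwrite(f"pics/z{n}.png",cv2.resize(a,None,fx=5,fy=5,interpolation=2))
E
```

```text
scene [292.9 193.8] 53 [ 0.5427 -0.1885  0.1093] [ 0.539  -0.1853  0.1099] [0.044 0.051 0.015]
   ray@.11 [ 0.5435 -0.1878  0.11  ]
top [270.  175.7] 242 [0.6307 0.1549 0.1103] [0.6305 0.1545 0.1108] [0.05  0.049 0.016]
   ray@.11 [0.6308 0.1549 0.11  ]
top [395.6 209.7] 242 [ 0.5404 -0.1882  0.1113] [ 0.54   -0.1882  0.1108] [0.048 0.047 0.017]
   ray@.11 [ 0.5405 -0.1885  0.11  ]
```

View pics/ztop.png

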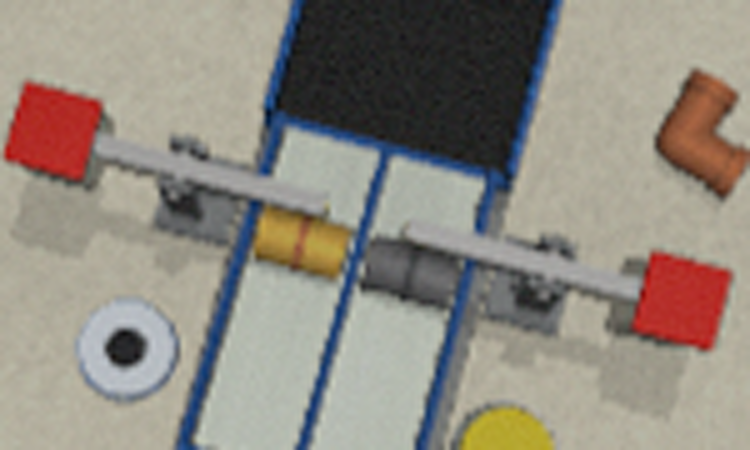

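The crop shows the large banded brass coupling in the left lane (about (319,198) full-frame) and grey in the right. The paddles measure 0.355 m apart (expected 0.356) and 0.110 m high. Left paddle is at (0.631, 0.155, 0.110). Raising, closing and traversing over the sealant.

Call:
play_rows(plan=[0,0,-40,0,0,0,0,0,-40,0,0,0,-38,-9.5,0,0,0,0,-38,-9.5,0,0,0,0,-38,-9.5,0,0,0,0,-38,-9.5,0,0,0,0,-38,-9.5,0,0,0,0,-38,-9.5,0,0,0,0,-38,-9.5,0,0,0,0,-38,-9.5,0,0,0,0,-38,-9.5,0,0,0,0,-38,-9.5,0,0,0,0,-38,-9.5,0,0,0,0,-38,-9.5,0,0,0,0,-38,-9.5,0,0,0,0,-38,-9.5,0,0,0,0,0,0,0,0,0,0,0,0,0,0,0,0], hand=0)

```text
clock: 3.35
eef_pos: [0.627, 0.1557, 0.3219]
tool_rot: [0.179, 0.984, -0.0, -0.001]
ft_force: [0.3, -0.2, 0.1]
grip_width: -0.0001
```

Call:
play_rows(plan=[-4,-1.5,40,0,0,0,0,0,40,0,0,0,0,0,40,0,0,0,0,0,40,0,0,0,0,0,22,0,0,0,0,0,0,0,0,0,0,0,0,0,0,0])

```text
clock: 4.22
eef_pos: [0.6308, 0.1537, 0.1421]
tool_rot: [0.179, 0.984, 0.001, 0.001]
ft_force: [-0.2, 0.0, 0.2]
grip_width: 0.0001
```

```bash
python3 - <<'E'
from h import *
print(bot.nose_length, bot.get_obs()["eef_pos"])
c=bot.camera("scene");s=c["frame"]
cv2.imwrite("pics/s1.png",cv2.resize(s[170:290,260:420],(800,600),interpolation=2))
E
```

```text
0.011 [0.63081506 0.15365325 0.14213973]
```

View pics/s1.png

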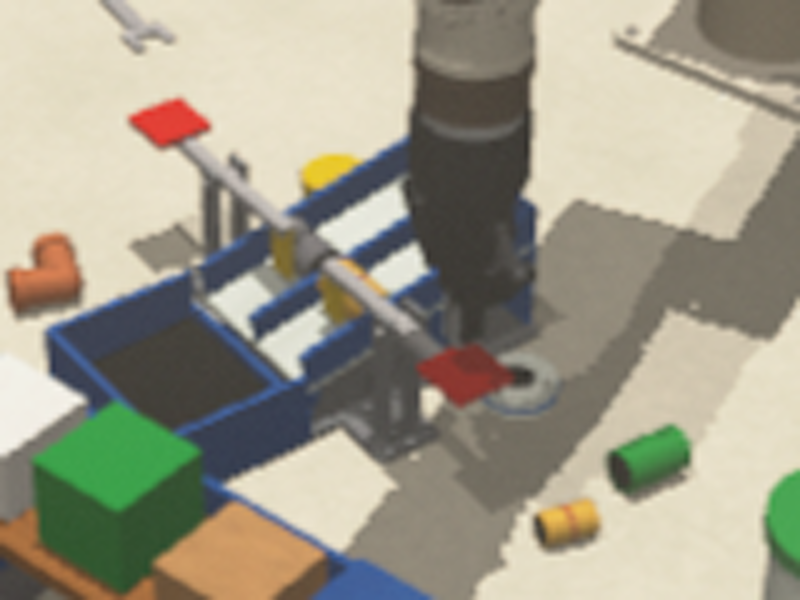

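The closed fingers stand just above the left paddle (tip ≈ (355,238) full-frame), clear of everything. Pressing about 53 mm down.

Call:
play_rows(plan=[0,0,15,0,0,0,0,0,9,0,0,0,0,0,9,0,0,0,0,0,10,0,0,0,0,0,10,0,0,0,0,0,0,0,0,0,0,0,0,0,0,0,0,0,0,0,0,0,0,0,0,0,0,0])

```text
clock: 5.4
eef_pos: [0.6311, 0.1528, 0.0883]
tool_rot: [0.179, 0.984, 0.0, 0.001]
ft_force: [-0.8, 1.0, 7.7]
grip_width: -0.0
```

```bash
python3 - <<'E'
from h import *
o=bot.get_obs();print(o["eef_pos"],o["ft_force"])
c=bot.camera("scene");s=c["frame"]
cv2.imwrite("pics/s2.png",cv2.resize(s[170:290,260:420],(800,600),interpolation=2))
for n in("scene","top"):
  if n=="top": c=bot.camera(n)
  for d in bot.outline_of("brass_coupling",n): print(n,d["point"],round(d["p"],2),np.median(cloud(c,d["mask"]),0).round(3))
E
```

```text
[0.6310882  0.15283651 0.08828059] [-0.79508657  0.98675233  7.6578078 ]
scene [276.9, 371.0] 0.64 [0.627 0.237 0.019]
scene [259.3, 386.5] 0.55 [0.544 0.245 0.026]
top [281.3, 337.8] 0.71 [ 0.352 -0.041  0.03 ]
top [145.3, 331.6] 0.45 [ 0.734 -0.024  0.045]
```

View pics/s2.png

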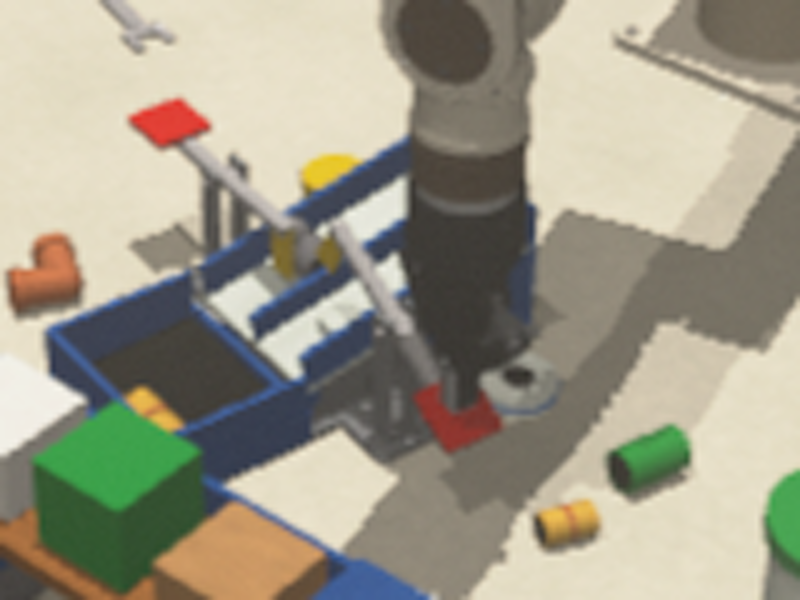

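The paddle is down with the gate up, and the brass coupling lies in the tray (≈ (290,252) full-frame). Its top is at 0.045 m, which puts its centre at about 0.03 m. The grey one is unmoved. Letting the paddle up slowly and withdrawing upward.

Call:
play_rows(plan=[0,0,-8,0,0,0,0,0,-8,0,0,0,0,0,-8,0,0,0,0,0,-8,0,0,0,0,0,-15,0,0,0,0,0,-30,0,0,0,0,0,-40,0,0,0,0,0,-40,0,0,0,0,0,-40,0,0,0,0,0,0,0,0,0,0,0,0,0,0,0,0,0,0,0,0,0,0,0,0,0,0,0,0,0,0,0,0,0])

```text
clock: 7.35
eef_pos: [0.6302, 0.1527, 0.2835]
tool_rot: [0.179, 0.984, -0.0, -0.001]
ft_force: [-0.8, -0.1, -0.2]
grip_width: 0.0
```

```bash
python3 - <<'E'
from h import *
o=bot.get_obs();print(o["clock"],o["eef_pos"],o["ft_force"])
c=bot.camera("scene");s=c["frame"]
cv2.imwrite("pics/s3.png",cv2.resize(s[170:290,260:420],(800,600),interpolation=2))
for k in range(2):
  c=bot.camera("top")
  for q in("brass_coupling","grey_coupling"):
    for d in bot.outline_of(q,"top"): print(q,np.round(d["point"],1),round(d["p"],2),np.median(cloud(c,d["mask"]),0).round(3))
cv2.imwrite("pics/t3.png",cv2.resize(c["frame"][120:260,240:420],(771,600),interpolation=2))
E
```

```text
7.35 [0.63024049 0.15265462 0.28352931] [-0.81654395 -0.0520151  -0.20464407]
brass_coupling [280.2 338. ] 0.73 [ 0.352 -0.041  0.03 ]
brass_coupling [145.8 334.2] 0.57 [ 0.735 -0.026  0.045]
grey_coupling [206.3 393.8] 0.69 [ 0.548 -0.179  0.11 ]
grey_coupling [203.9 342.8] 0.65 [ 0.56  -0.043  0.083]
brass_coupling [201.8 392.2] 0.65 [ 0.554 -0.173  0.108]
brass_coupling [144.  333.8] 0.62 [ 0.735 -0.024  0.044]
brass_coupling [280.2 337.9] 0.46 [ 0.352 -0.038  0.029]
grey_coupling [202.  338.9] 0.73 [ 0.558 -0.044  0.084]
```

View pics/s3.png

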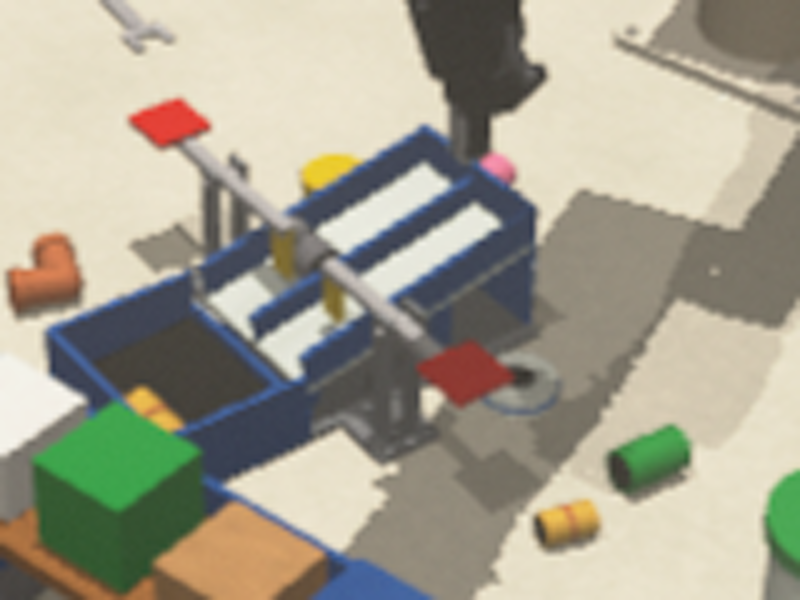

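View pics/t3.png

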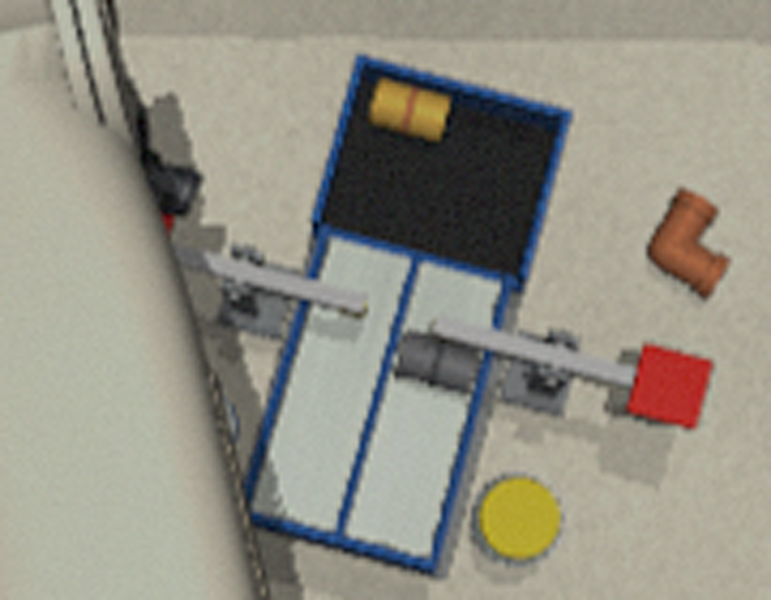

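The left paddle is back at its pre-press pixel (353,244) and its gate is down. The brass coupling rests in the tray (336,145), and grey is where it was (342,204). Handing in.

```bash
python3 -c "
from workcell import bot
print(bot.job_done())"
```

```text
the job is handed in; nothing more can be done
None
```

I served the brass coupling from the left lane and handed the job in; no verdict is reported, so I can't say how it was judged. I pressed the left paddle with the closed fingers (about 7.7 N on the tool), the coupling rolled into the tray, and I let the paddle up slowly before withdrawing.

Last checks before handing in, at clock 7.35 s:
- **Brass coupling:** it lay in the tray in the same place in both top pictures, with its top about 45 mm above the counter, so its centre is near 29 mm.
- **Left lever:** the paddle was back at its earlier pixel with the gate down. I judged this by eye in the scene picture, because the arm hid most of the paddle from the top camera.
- **Grey coupling:** it was still at its starting position, (0.558, -0.044) m, to within 1–2 mm.
- **Bystanders:** those in the final crops looked unmoved. I did not re-measure the sealant, tub, wrench or pipe reducer, but the arm passed above or well clear of them.
- **Robot:** it was clear of everything. The tool force read under 1 N, which is about the sensor's reading with nothing touched.

The trained networks sometimes gave false matches: the pink tube and the right paddle came back as the brass coupling, and the right paddle as the grey one. I rejected these by checking the pictures.

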